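Re-seat three casting flasks on their own rubber sprue bases

TASK

Before investment is poured, each of the three steel casting flasks must be seated in the rubber base of its own size, but they have been put on one another's bases. Change them round, using the biggest base, which is spare, or another free spot on the way, so that every flask ends upright and fully down inside the collar of the base that fits it. Set the flasks down gently rather than dropping or knocking them over, and leave the glass, the tape and the scale where they are.

Things in the scene. Friction and masses are not known exactly. Their poses are not given: they have to be found in the camera images.
- flask_small: the small casting flask: a plain round steel tube, open at both ends, outside diameter 40 mm, 54 mm tall, wall 3 mm, 150 g give or take a fifth. It stands upright; origin at the centre of its underside, z up along the tube. Grasp it round the outside near its top. At the start it stands loosely inside the medium base.
- flask_medium: the medium casting flask: a plain round steel tube, open at both ends, outside diameter 54 mm, 66 mm tall, wall 3 mm, 220 g give or take a fifth. It stands upright; origin at the centre of its underside, z up along the tube. Grasp it round the outside near its top. At the start it stands loosely inside the large base.
- flask_large: the large casting flask: a plain round steel tube, open at both ends, outside diameter 66 mm, 80 mm tall, wall 3 mm, 320 g give or take a fifth. It stands upright; origin at the centre of its underside, z up along the tube. Grasp it round the outside near its top. At the start it stands on top of the rim of the small base, 22 mm up, too wide to go in.
- base_small: base that fits the small flask: round dark rubber, stuck to the bench. Foot 82 mm, collar 75 mm across; rim 22 mm above the bench. Bore tapers from 56 mm at the rim to 45 mm at the inner floor, 6 mm above the bench. In its middle a cone, 16 mm wide, 12 mm high, 10 mm wide at its top (goes inside the flask). Origin: centre of its underside.
- base_medium: base that fits the medium flask: round dark rubber, stuck to the bench. Foot 94 mm, collar 84 mm across; rim 22 mm above the bench. Bore tapers from 70 mm at the rim to 59 mm at the inner floor, 6 mm above the bench. In its middle a cone, 22 mm wide, 12 mm high, 10 mm wide at its top (goes inside the flask). Origin: centre of its underside.
- base_large: base that fits the large flask: round dark rubber, stuck to the bench. Foot 108 mm, collar 96 mm across; rim 22 mm above the bench. Bore tapers from 82 mm at the rim to 71 mm at the inner floor, 6 mm above the bench. In its middle a cone, 26 mm wide, 12 mm high, 10 mm wide at its top (goes inside the flask). Origin: centre of its underside.
- base_spare: biggest base, spare: any flask can stand in it meanwhile: round dark rubber, stuck to the bench. Foot 126 mm, collar 112 mm across; rim 22 mm above the bench. Bore tapers from 98 mm at the rim to 87 mm at the inner floor, 6 mm above the bench. In its middle a cone, 28 mm wide, 12 mm high, 10 mm wide at its top (goes inside the flask). Origin: centre of its underside.
- slurry_glass: bystander: an open drinking glass 78 mm across, 112 mm tall, with dried white slurry, behind the work; origin at the centre of its underside. Leave it alone.
- tape_roll: bystander: a roll of masking tape lying flat, 104 mm across, 25 mm high, at the front of the bench; origin at the centre of its underside. Leave it alone.
- pocket_scale: bystander: a small black pocket scale, 73 x 74 mm, 44 mm high; origin at the centre of its underside. Leave it alone.
Things that resemble listed ones, but are neither listed nor needed, are in the scene too. Leave any blue or yellow look-alike of the flask_large alone.

How it is judged:
By the outcome, as a careful person would: the job done as asked, in the order asked, and still so for the second after the job is handed in, with the robot touching nothing.
It also fails if it takes over 102 s, if anything falls off the work surface, if the arm or the gripper's body presses on something with over 40 N, if the wrist force passes 120 N, or if a joint passes its speed limit or range.

ROBOT

A 6-joint arm with a two-finger parallel gripper is mounted at the origin on a cart in front of the work surface, level with it; the furniture and walls round the work are solid. World frame = base frame: x ahead of the robot, y to its left, z up, the work surface at z = 0. Lengths are in m, angles in rad, forces in N, time in s.
With the tool pointing down it reaches from about 0.25 to 0.725 m from the base axis. Payload 4 kg.
Tool frame: the origin (TCP) lies midway between the tips of the shut fingers; the grasp point (between the pads) lies behind it (ctrl.tcp_to_grasp is the z of the grasp point in the tool frame, in m); z points along the fingers, y is the line along which they close (so a half turn about z gives the same grasp; the last joint's range is limited). The gripper opens to 85 mm and grips with 20 to 120 N. Pads are 22 mm wide; open, the fingers measure 114 mm over their backs; the gripper's body (76 mm by 85 mm) begins 54 mm behind the grasp point. The pads swing forward as they close: fully open they stand 13 mm farther back than shut.
Start: joints at [1.198, 0.241, 0.005, 1.335, 0, 1.571], TCP at [0.182, 0.466, 0.194] pointing down, gripper open.
Joint ranges: [-2.72, 2.72], [-1.05, 1.87], [-1.09, 1.28], [-1.99, 2.15], [-1.42, 1.44], [-3.14, 3.14]. Speed limits (rad/s): [2.79, 2.79, 3.14, 3.14, 3.14, 3.14].

INTERFACE

Orientations are given as [roll, pitch, yaw] about the fixed x, y, z axes, in that order (R = Rz(yaw) Ry(pitch) Rx(roll)).
In Python, from bench import ctrl gives the robot as it stands.
- The arm moves only by the tool send_rows, never from a script. Its argument "series" is a list of rows, each a list of 7 numbers: the finger opening in cm, from 0 to 8.54, then the shift along the tool's x, y, z in cm, then the turn, a rotation vector about the tool's x, y, z in rad. In form: [[hand, x, y, z, ax, ay, az], ...]. A call has 1 to 5 rows; each row shifts and turns the commanded pose from where the row before left it, along the tool's axes as they then stand; what a row does not reach is not made up. A row lasts 1/10 s, in which the tool goes at most 50 mm and 8.59 degrees, less where a joint would pass 70% of its speed; a pose out of reach is approached as far as the arm can. A call with a gripper value outside its range is refused whole. The fingers move at their own pace and stop on an object; "grip_force" is the grip in N (left out, the last holds). Time passes only in rows, so rows that do not move let the fingers close. It gives the time, the measured TCP pose, the force, the opening and the grip force at its end, in the units of the state.
- ctrl.get_obs(): the state, without advancing time (a new reading comes with each control period).
- ctrl.capture(name): name is "scene" or "top"; returns a dict with "color" (480x640x3 uint8, red, green, blue), "fx", "fy", "cx", "cy" (pixels), "k1" (the pictures are not rectified: a ray, as slopes to the right and down, at radius r is drawn at 1 + k1 r^2 times it, then the intrinsics apply), "world_from_camera" (4x4, takes a point from camera to world coordinates). Camera axes: x right, y down, z forward; pixel columns grow to the right and rows downward; lengths in m; the calibration is good to about 2 mm. A picture is of the moment at which its call begins. There is no depth.
- ctrl.finish_job(): hands the job in; it is judged then, once.
The state is a dict: "t": time; "joint_positions": joint angles; "joint_vel": joint speeds; "effort": joint torques, N m; "ee_pos": TCP position; "orientation": TCP orientation; "ft_force": force on the tool from outside, world axes, zero at the start; "torque": the same for the moment, N m; "grip_width": finger opening in m; "grip_force": force on a finger pad.
Only numpy, scipy, OpenCV 4.12 (cv2) and the standard library are available. Lean on these libraries where they do the work, as an engineer would, in place of code of your own. Each camera call takes 0.05 s, during which the arm holds its last target. There are 200 camera calls.

## Working session

There is one attempt and no reset: what is moved stays moved. The work goes in short steps, Python scripts to look and compute and a tool call to move; the robot and the scene stay as the last step left them, time stands still between calls to the robot, and variables do not carry over. Pictures are saved under pics/ and viewed, at most 14 in all, crops included, and the job is handed in when it is done.

Besides the shell and the picture viewer there is one more tool, called after "Emit:" as name(argument=value, ...), one argument or row to a line, values as JSON. send_rows: Moves the arm, as the interface text tells. Its arguments: {"type":"object","properties":{"series":{"type":"array","items":{"type":"array","items":{"type":"number"}}},"grip_force":{"type":"number"}},"required":["series"]}

```bash
mkdir -p pics; ls; python3 - <<'E'
from bench import ctrl
import cv2,pickle
for n in("scene","top"):
    c=ctrl.capture(n);cv2.imwrite(f"pics/{n}0.png",c["color"][:,:,::-1]);pickle.dump(c,open(f"{n}.pkl","wb"))
    print(n,c["fx"],c["fy"],c["cx"],c["cy"],c["k1"],c["world_from_camera"].round(4).tolist())
print(ctrl.get_obs(),ctrl.tcp_to_grasp)
E
```

```text
pics
scene 557.8015830053326 557.8015830053326 314.230623309496 239.52714608326644 -0.1785180802065487 [[0.5835, -0.4814, 0.6541, -0.1936], [-0.8118, -0.3672, 0.4539, -0.4056], [0.0216, -0.7959, -0.6051, 0.7234], [0.0, 0.0, 0.0, 1.0]]
top 522.2348803818124 522.2348803818124 313.45453045671627 240.01658280319333 -0.15746949661455287 [[-0.0266, -0.9887, 0.1475, 0.3735], [-0.9996, 0.0262, -0.0047, 0.0921], [0.0008, -0.1475, -0.9891, 1.1955], [0.0, 0.0, 0.0, 1.0]]
{'t': 0.1, 'joint_positions': array([ 1.19799278e+00,  2.41348982e-01,  3.90931408e-03,  1.33522908e+00,
       -1.67903968e-05,  1.57080493e+00]), 'joint_vel': array([-0.0005127 , -0.00018596,  0.00185522,  0.00221721,  0.00224061,
       -0.00086325]), 'effort': array([-3.06597522e-04, -3.73137546e+01,  2.53010005e+01,  1.08716244e-02,
        1.96086194e-05, -4.40482722e-06]), 'ee_pos': array([0.18189212, 0.4650721 , 0.19281562]), 'orientation': array([-3.13972023e+00,  1.68064822e-05,  2.76878053e+00]), 'ft_force': array([ 0.21648953, -1.00029932, -0.22124486]), 'torque': array([ 0.03145941, -0.0183015 , -0.04634889]), 'grip_force': 0.0, 'grip_width': 0.08528437031105957} -0.0187
```

View pics/scene0.png

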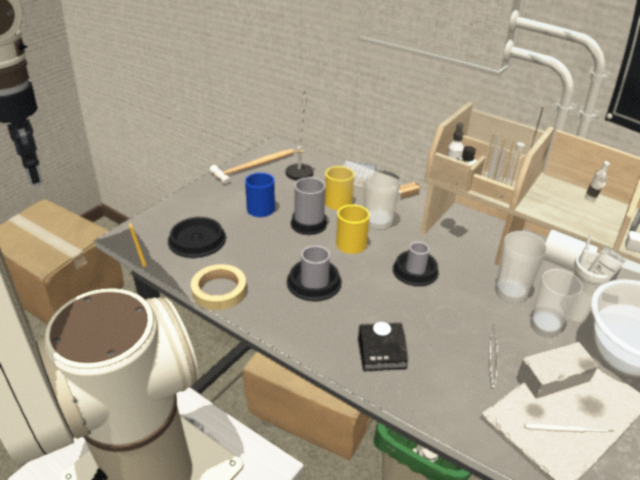

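View pics/top0.png

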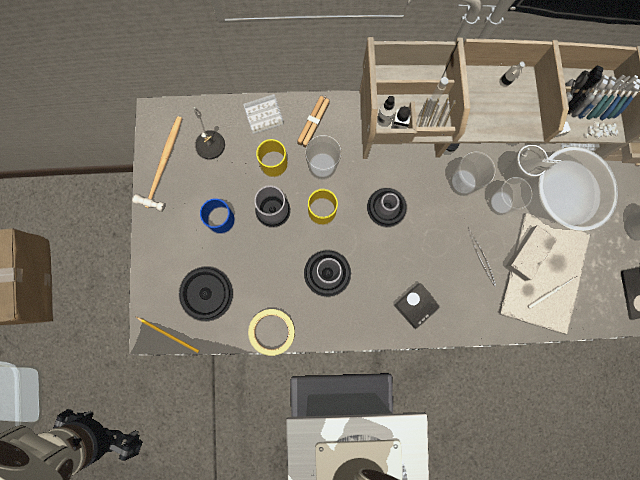

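The scene picture shows the flasks at (310,200), (315,267) and (418,258), with the spare base at (197,236). In the top view the large flask is at (270,205), the medium at (327,270), the small at (388,205) and the spare base at (206,293). Blue and yellow look-alikes stand at (217,215), (323,205) and (271,156).

```bash
cat > h.py <<'E'
import numpy as np,cv2,pickle
def ray(c,px):
    K=np.array([[c["fx"],0,c["cx"]],[0,c["fy"],c["cy"]],[0,0,1]])
    n=cv2.undistortPoints(np.array(px,float).reshape(-1,1,2),K,np.array([c["k1"],0,0,0,0.])).reshape(-1,2)
    return np.c_[n,np.ones(len(n))]@c["world_from_camera"][:3,:3].T, c["world_from_camera"][:3,3]
def pix(c,px,z):
    d,o=ray(c,px);return o+d*((z-o[2])/d[:,2])[:,None]
def proj(c,P):
    T=np.linalg.inv(c["world_from_camera"]);K=np.array([[c["fx"],0,c["cx"]],[0,c["fy"],c["cy"]],[0,0,1]])
    return cv2.projectPoints(np.array(P,float).reshape(-1,3),cv2.Rodrigues(T[:3,:3])[0],T[:3,3],K,np.array([c["k1"],0,0,0,0.]))[0].reshape(-1,2)
def circ(x,y,z,r):
    a=np.linspace(0,2*np.pi,60);return np.c_[x+r*np.cos(a),y+r*np.sin(a),0*a+z]
def crop(c,x0,y0,w,h,s,name,circles=()):
    im=cv2.resize(c["color"][y0:y0+h,x0:x0+w,::-1],None,fx=s,fy=s,interpolation=cv2.INTER_CUBIC)
    for k in circles:
        p=(proj(c,circ(*k))-[x0,y0]+.5)*s-.5
        cv2.polylines(im,[(p*8).round().astype(np.int32)],True,(0,255,0),1,cv2.LINE_AA,3)
    cv2.imwrite(name,im)
E
python3 - <<'E'
from h import *
c=pickle.load(open("top.pkl","rb"))
g={"L":((270,193),.102,.033),"M":((328,267),.072,.027),"S":((389,201),.060,.020),"bS":((272,209),.022,.0375),"bL":((327,271),.022,.048),"bM":((387,206),.022,.042),"sp":((206,292),.022,.056)}
cs=[]
for n,(p,z,r) in g.items():
    w=pix(c,[p],z)[0];print(n,w.round(4),np.hypot(*w[:2]).round(3));cs.append((w[0],w[1],z,r))
crop(c,150,140,270,200,2.95,"pics/c1.png",cs)
E
```

```text
L [0.6412 0.1776 0.102 ] 0.665
M [0.4812 0.0569 0.072 ] 0.485
S [ 0.6264 -0.0843  0.06  ] 0.632
bS [0.6229 0.1797 0.022 ] 0.648
bL [0.477  0.0578 0.022 ] 0.481
bM [ 0.6231 -0.085   0.022 ] 0.629
sp [0.4363 0.332  0.022 ] 0.548
```

View pics/c1.png

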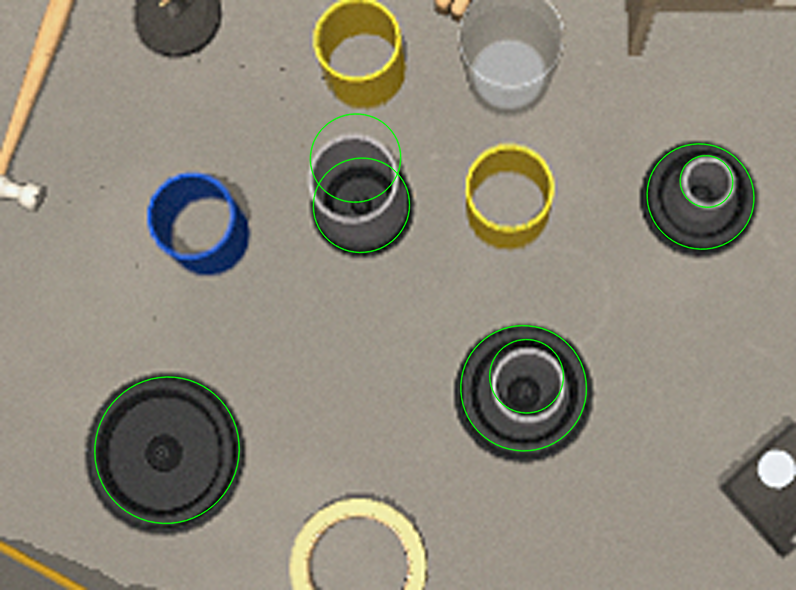

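The green guesses sit a little off. The flask rims are centred at crop (354,179), (528,385) and (707,182). The feet are centred at (166,453.5), (523.5,392), (698.5,198.5) and (362.5,206). I'll refine these and check them in both cameras.

```bash
python3 - <<'E'
from h import *
c=pickle.load(open("top.pkl","rb"));s=pickle.load(open("scene.pkl","rb"))
g={"L":((354,179),.102,.033),"M":((528,385),.072,.027),"S":((707,182),.060,.020),"bS":((362.5,206),.003,.041),"bL":((523.5,392),.003,.054),"bM":((698.5,198.5),.003,.047),"sp":((166,453.5),.003,.063)}
cs=[]
for n,(p,z,r) in g.items():
    p=(np.array(p)+.5)/2.95-.5+[150,140]
    w=pix(c,[p],z)[0];print(n,w.round(4));cs.append((w[0],w[1],z,r))
    if n[0] in"bs":cs.append((w[0],w[1],.022,{"S":.028,"M":.035,"L":.041,"p":.049}[n[1]]))
crop(c,180,180,240,150,3.3,"pics/c2.png",cs)
crop(s,160,150,290,150,2.7,"pics/s2.png",cs)
im=np.vstack([cv2.resize(cv2.imread("pics/s2.png"),(783,405))]);
E
```

```text
L [0.625  0.1785 0.102 ]
M [0.4743 0.0557 0.072 ]
S [ 0.6255 -0.085   0.06  ]
bS [0.6257 0.1798 0.003 ]
bL [0.4752 0.0571 0.003 ]
bM [ 0.6249 -0.0865  0.003 ]
sp [0.4341 0.3361 0.003 ]
```

View pics/c2.png

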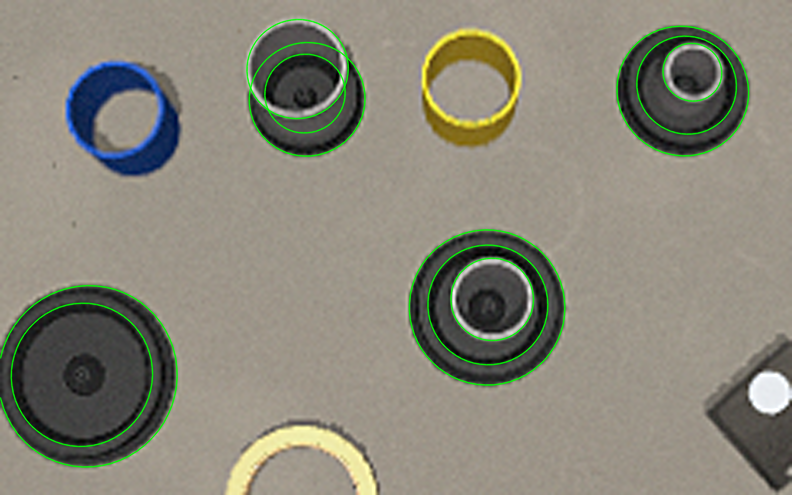

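View pics/s2.png

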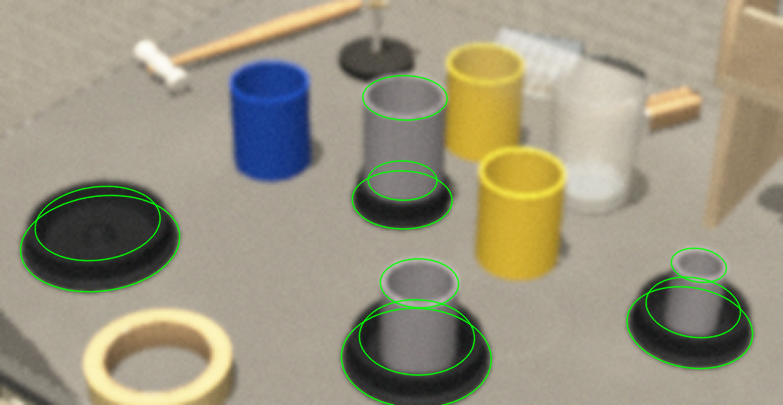

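Both views agree with the model circles to about 1–2 mm. The plan is large → spare, small → base_small, medium → base_medium, large → base_large, with the yaw kept at 2.769 throughout. First I move above the large flask.

Emit:
send_rows(
  series=[
    [8.5,-3.45,-0.71,0,0,0,0],
    [8.5,-3.45,-0.71,0,0,0,0],
    [8.5,-3.45,-0.71,0,0,0,0],
    [8.5,-3.45,-0.71,0,0,0,0],
    [8.5,-3.45,-0.71,0,0,0,0],
  ],
  grip_force=50,
)

```text
t: 0.6
ee_pos: [0.3306, 0.3687, 0.1932]
orientation: [-3.141, -0.0, 2.769]
ft_force: [0.4, -0.5, 0.1]
grip_width: 0.0851
grip_force: 0.0
```

Emit:
send_rows(
  series=[
    [8.5,-3.45,-0.71,0,0,0,0],
    [8.5,-3.45,-0.71,0,0,0,0],
    [8.5,-3.45,-0.71,0,0,0,0],
    [8.5,-3.45,-0.71,0,0,0,0],
    [8.5,-3.45,-0.71,0,0,0,0],
  ],
)

```text
t: 1.1
ee_pos: [0.4784, 0.2727, 0.1931]
orientation: [-3.141, -0.001, 2.769]
ft_force: [0.4, 0.3, 0.9]
grip_width: 0.0852
grip_force: 0.0
```

Emit:
send_rows(
  series=[
    [8.5,-3.45,-0.71,0,0,0,0],
    [8.5,-3.45,-0.71,0,0,0,0],
    [8.5,-3.45,-0.71,0,0,0,0],
    [8.5,-3.45,-0.71,0,0,0,0],
    [8.5,-3.45,-0.71,0,0,0,0],
  ],
)

```text
t: 1.6
ee_pos: [0.626, 0.177, 0.1928]
orientation: [-3.141, -0.001, 2.769]
ft_force: [0.5, 0.3, -0.4]
grip_width: 0.085
grip_force: 0.0
```

Emit:
send_rows(
  series=[
    [8.5,0,0,0,0,0,0],
    [8.5,0,0,0,0,0,0],
    [8.5,0,0,0,0,0,0],
    [8.5,0,0,0,0,0,0],
  ],
)

```text
t: 2.0
ee_pos: [0.6243, 0.1789, 0.1939]
orientation: [3.142, -0.0, 2.77]
ft_force: [1.7, 0.1, 0.7]
grip_width: 0.0853
grip_force: 0.0
```

Emit:
send_rows(
  series=[
    [8.5,0,0,3.0,0,0,0],
    [8.5,0,0,3.0,0,0,0],
    [8.5,0,0,3.0,0,0,0],
    [8.5,0,0,2.5,0,0,0],
    [8.5,0,0,1.6,0,0,0],
  ],
)

```text
t: 2.5
ee_pos: [0.6231, 0.1787, 0.0607]
orientation: [-3.14, -0.002, 2.771]
ft_force: [-0.5, 0.2, 0.1]
grip_width: 0.0849
grip_force: 0.0
```

Emit:
send_rows(
  series=[
    [8.5,0,0,0,0,0,0],
    [7.2,0,0,0,0,0,0],
    [6.9,0,0,0,0,0,0],
    [6.4,0,0,0,0,0,0],
    [5.5,0,0,0,0,0,0],
  ],
)

```text
t: 3.0
ee_pos: [0.626, 0.1783, 0.0639]
orientation: [3.14, 0.002, 2.769]
ft_force: [0.5, -0.4, -0.5]
grip_width: 0.0553
grip_force: 0.0
```

Emit:
send_rows(
  series=[
    [5.5,0,0,0,0,0,0],
    [5.5,0,0,0,0,0,0],
    [5.5,0,0,0,0,0,0],
    [5.5,0,0,0,0,0,0],
  ],
)

```text
t: 3.4
ee_pos: [0.6253, 0.1779, 0.0625]
orientation: [-3.141, -0.0, 2.769]
ft_force: [-0.6, -1.1, -0.3]
grip_width: 0.0549
grip_force: 0.0
```

The fingers closed to 55 mm without any contact, so I'll look.

```bash
python3 - <<'E'
from h import *
from bench import ctrl
s=ctrl.capture("scene")
crop(s,210,70,200,180,4,"pics/s3.png")
o=ctrl.get_obs();print(o["ee_pos"],o["grip_width"],o["grip_force"])
E
```

```text
[0.62525098 0.17795737 0.06255483] 0.05467269307167849 0.0
```

View pics/s3.png

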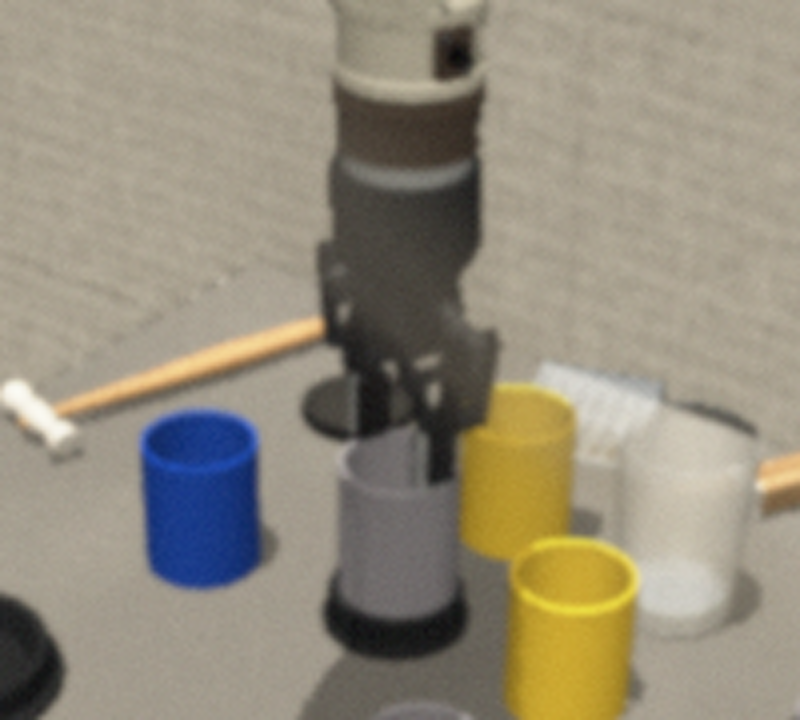

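The flask hasn't moved: its rim is at about (400,465). The fingers are visible at (375,400) and (440,450), apparently rotated or offset from the rim. I'll project the TCP and the finger line to check.

```bash
python3 - <<'E'
from h import *
from bench import ctrl
s=ctrl.capture("scene");t=ctrl.capture("top")
y=np.array([np.sin(2.769),-np.cos(2.769),0]);p=np.array([.6253,.178,.0625])
for k in(-.0275,0,.0275):
  for z in (.0625,.081,.1):
    print(k,z,((proj(s,[*(p+k*y)[:2],z])-[210,70]+.5)*4)[0].round(0), proj(t,[*(p+k*y)[:2],z])[0].round(0))
crop(s,250,140,110,100,7,"pics/s4.png",[(.625,.1785,.102,.033),(.625,.1785,.022,.033)])
crop(t,220,140,110,100,7,"pics/t4.png",[(.625,.1785,.102,.033)])
a=cv2.imread("pics/s4.png");b=cv2.imread("pics/t4.png");cv2.imwrite("pics/st4.png",cv2.resize(np.hstack([a,b]),(800,364)))
E
```

```text
-0.0275 0.0625 [428. 551.] [283. 208.]
-0.0275 0.081 [429. 522.] [282. 207.]
-0.0275 0.1 [429. 491.] [282. 205.]
0 0.0625 [400. 527.] [271. 204.]
0 0.081 [400. 498.] [271. 202.]
0 0.1 [401. 468.] [270. 200.]
0.0275 0.0625 [373. 503.] [260. 200.]
0.0275 0.081 [373. 474.] [259. 198.]
0.0275 0.1 [373. 444.] [258. 196.]
```

View pics/st4.png

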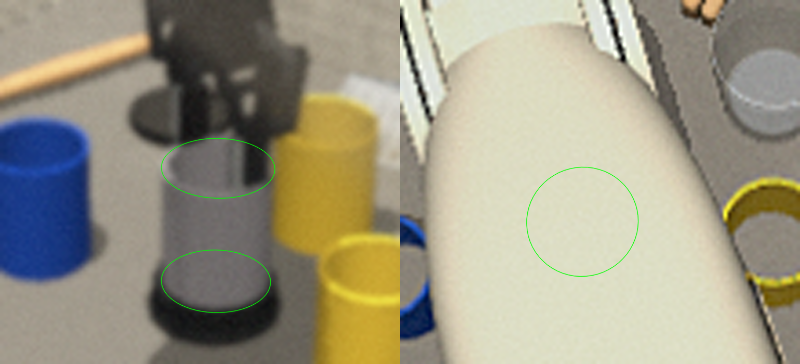

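```bash
python3 - <<'E'
from h import *
s=pickle.load(open("scene.pkl","rb"))
y=np.array([np.sin(2.769),-np.cos(2.769),0]);p=np.array([.1819,.4651,.1928])
for k in(-.04,0,.04): print(proj(s,[p+k*y,p+k*y+[0,0,.013],p+k*y+[0,0,.04],p+k*y+[0,0,.06]]).round().tolist())
crop(s,0,60,110,150,4,"pics/s5.png")
from bench import ctrl
o=ctrl.get_obs();print(o["joint_positions"],o["ft_force"])
E
```

```text
[[43.0, 207.0], [41.0, 201.0], [37.0, 188.0], [34.0, 178.0]]
[[39.0, 196.0], [37.0, 190.0], [33.0, 178.0], [31.0, 168.0]]
[[35.0, 187.0], [34.0, 181.0], [30.0, 168.0], [27.0, 159.0]]
[2.77322881e-01 6.13768525e-01 2.30731774e-01 1.18794454e+00
 3.60680955e-06 6.50100767e-01] [-0.71851191  0.27716529 -0.43832481]
```

View pics/s5.png

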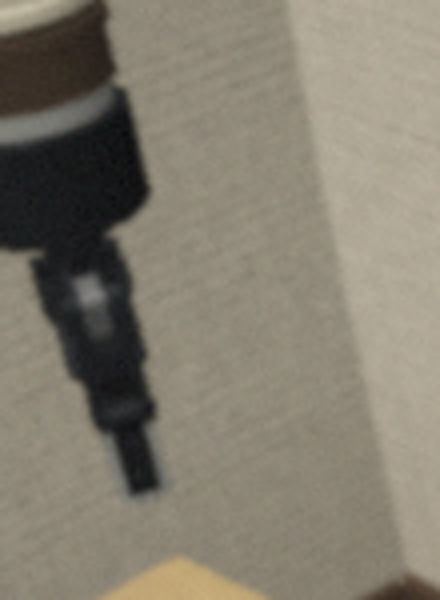

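The finger tips appear about 35–40 mm higher than the reported TCP, at the rim, both here and in the start picture. Going lower with open fingers is safe either way, because the body would still clear the flask top. So I'll open, go down 27 mm and close gently.

Emit:
send_rows(
  series=[
    [8.5,0,0,0,0,0,0],
    [8.5,0,0,0,0,0,0],
    [8.5,0,0,0,0,0,0],
    [8.5,0,0,0,0,0,0],
    [8.5,0,0,0,0,0,0],
  ],
)

```text
t: 4.05
ee_pos: [0.6253, 0.178, 0.0626]
orientation: [-3.142, 0.0, 2.769]
ft_force: [0.3, 0.9, -0.0]
grip_width: 0.0854
grip_force: 0.0
```

Emit:
send_rows(
  series=[
    [8.5,0,0,0.6,0,0,0],
    [8.5,0,0,0.6,0,0,0],
    [8.5,0,0,0.5,0,0,0],
    [8.5,0,0,0.5,0,0,0],
    [8.5,0,0,0.5,0,0,0],
  ],
)

```text
t: 4.55
ee_pos: [0.6251, 0.1779, 0.0349]
orientation: [-3.141, -0.0, 2.769]
ft_force: [-0.4, 0.2, 0.6]
grip_width: 0.0852
grip_force: 0.0
```

Emit:
send_rows(
  series=[
    [7.5,0,0,0,0,0,0],
    [7.2,0,0,0,0,0,0],
    [6.9,0,0,0,0,0,0],
    [6.6,0,0,0,0,0,0],
    [6.3,0,0,0,0,0,0],
  ],
  grip_force=20,
)

```text
t: 5.05
ee_pos: [0.6263, 0.1789, 0.0368]
orientation: [3.139, 0.002, 2.769]
ft_force: [1.4, 3.5, 2.4]
grip_width: 0.0656
grip_force: 23.0
```

Gripped at 65.6 mm, so the real finger tips do sit about 35 mm behind the reported TCP. I'll tighten, lift and carry to the spare base.

Emit:
send_rows(
  series=[
    [5.5,0,0,0,0,0,0],
    [5.5,0,0,0,0,0,0],
    [5.5,0,0,-0.5,0,0,0],
    [5.5,0,0,-1.5,0,0,0],
    [5.5,0,0,-2.5,0,0,0],
  ],
  grip_force=50,
)

```text
t: 5.55
ee_pos: [0.6219, 0.1761, 0.0773]
orientation: [-3.135, -0.007, 2.768]
ft_force: [0.3, 0.2, -3.3]
grip_width: 0.0647
grip_force: 56.0
```

Emit:
send_rows(
  series=[
    [5.5,0,0,-2.5,0,0,0],
    [5.5,0,0,-2.5,0,0,0],
    [5.5,0,0,-2.0,0,0,0],
    [5.5,0,0,-0.5,0,0,0],
    [5.5,0,0,0,0,0,0],
  ],
)

```text
t: 6.05
ee_pos: [0.6251, 0.1774, 0.1553]
orientation: [-3.141, -0.0, 2.768]
ft_force: [0.2, 1.0, -3.3]
grip_width: 0.065
grip_force: 56.1
```

Emit:
send_rows(
  series=[
    [5.5,1.5,0.5,0,0,0,0],
    [5.5,2.9,0.95,0,0,0,0],
    [5.5,2.9,0.95,0,0,0,0],
    [5.5,2.9,0.95,0,0,0,0],
    [5.5,2.9,0.95,0,0,0,0],
  ],
)

```text
t: 6.55
ee_pos: [0.5165, 0.2652, 0.153]
orientation: [-3.138, -0.003, 2.768]
ft_force: [-0.4, -0.1, -3.5]
grip_width: 0.0652
grip_force: 56.0
```

Emit:
send_rows(
  series=[
    [5.5,2.9,0.95,0,0,0,0],
    [5.5,2.9,0.95,0,0,0,0],
    [5.5,2.9,0.95,0,0,0,0],
    [5.5,1.7,0.6,0,0,0,0],
    [5.5,0,0,0,0,0,0],
  ],
)

```text
t: 7.05
ee_pos: [0.4315, 0.336, 0.1534]
orientation: [-3.138, -0.003, 2.772]
ft_force: [0.2, -0.3, -2.5]
grip_width: 0.065
grip_force: 56.0
```

Emit:
send_rows(
  series=[
    [5.5,0,0,2.5,0,0,0],
    [5.5,0,0,2.5,0,0,0],
    [5.5,0,0,2.5,0,0,0],
    [5.5,0,0,2.5,0,0,0],
    [5.5,0,0,1.0,0,0,0],
  ],
)

```text
t: 7.55
ee_pos: [0.4326, 0.3328, 0.0415]
orientation: [-3.135, -0.003, 2.768]
ft_force: [-1.6, -1.5, -2.9]
grip_width: 0.065
grip_force: 56.2
```

Emit:
send_rows(
  series=[
    [5.5,0,0,0,0,0,0],
    [5.5,0,0,0.6,0,0,0],
    [5.5,0,0,0.6,0,0,0],
    [5.5,0,0,0.5,0,0,0],
    [5.5,0,0,0,0,0,0],
  ],
)

```text
t: 8.05
ee_pos: [0.4344, 0.3356, 0.0283]
orientation: [-3.141, -0.0, 2.769]
ft_force: [0.7, -0.1, -2.2]
grip_width: 0.065
grip_force: 56.2
```

Emit:
send_rows(
  series=[
    [5.5,0,0,0.2,0,0,0],
    [5.5,0,0,0.1,0,0,0],
    [5.5,0,0,0.1,0,0,0],
    [5.5,0,0,0,0,0,0],
  ],
)

```text
t: 8.45
ee_pos: [0.4346, 0.3357, 0.0246]
orientation: [-3.142, 0.0, 2.769]
ft_force: [1.2, -0.7, -2.5]
grip_width: 0.0649
grip_force: 56.2
```

Emit:
send_rows(
  series=[
    [5.5,0,0,0.15,0,0,0],
    [5.5,0,0,0.15,0,0,0],
    [5.5,0,0,0,0,0,0],
  ],
)

```text
t: 8.75
ee_pos: [0.4345, 0.3356, 0.0213]
orientation: [-3.141, -0.0, 2.769]
ft_force: [0.5, 0.3, -2.9]
grip_width: 0.0649
grip_force: 56.2
```

Emit:
send_rows(
  series=[
    [5.5,0,0,0.1,0,0,0],
    [5.5,0,0,0.1,0,0,0],
    [5.5,0,0,0,0,0,0],
  ],
)

```text
t: 9.05
ee_pos: [0.4346, 0.3358, 0.0209]
orientation: [3.141, 0.0, 2.769]
ft_force: [-2.3, -1.5, 5.8]
grip_width: 0.0649
grip_force: 57.2
```

Landed softly at TCP z ≈ 0.021. I'll release, rise and go to the small flask.

Emit:
send_rows(
  series=[
    [6.6,0,0,0,0,0,0],
    [7.2,0,0,0,0,0,0],
    [8.5,0,0,0,0,0,0],
    [8.5,0,0,0,0,0,0],
    [8.5,0,0,0,0,0,0],
  ],
)

```text
t: 9.55
ee_pos: [0.4347, 0.3358, 0.0195]
orientation: [3.142, 0.0, 2.769]
ft_force: [0.8, 0.1, -1.2]
grip_width: 0.0847
grip_force: 0.0
```

Emit:
send_rows(
  series=[
    [8.5,0,0,-1.0,0,0,0],
    [8.5,0,0,-3.0,0,0,0],
    [8.5,0,0,-4.0,0,0,0],
    [8.5,0,0,-4.0,0,0,0],
    [8.5,0,0,-2.0,0,0,0],
  ],
)

```text
t: 10.05
ee_pos: [0.4363, 0.337, 0.1645]
orientation: [3.136, 0.003, 2.769]
ft_force: [1.3, 0.2, -0.4]
grip_width: 0.0852
grip_force: 0.0
```

Emit:
send_rows(
  series=[
    [8.5,-2.76,-2.69,0,0,0,0],
    [8.5,-2.76,-2.69,0,0,0,0],
    [8.5,-2.76,-2.69,0,0,0,0],
    [8.5,-2.76,-2.69,0,0,0,0],
    [8.5,-2.76,-2.69,0,0,0,0],
  ],
)

```text
t: 10.55
ee_pos: [0.5148, 0.1589, 0.1606]
orientation: [3.141, 0.001, 2.769]
ft_force: [0.4, 0.2, 0.3]
grip_width: 0.0851
grip_force: 0.0
```

Emit:
send_rows(
  series=[
    [8.5,-2.76,-2.69,0,0,0,0],
    [8.5,-2.76,-2.69,0,0,0,0],
    [8.5,-2.76,-2.69,0,0,0,0],
    [8.5,-2.76,-2.69,0,0,0,0],
    [8.5,-2.76,-2.69,0,0,0,0],
  ],
)

```text
t: 11.05
ee_pos: [0.5943, -0.0168, 0.1606]
orientation: [3.141, 0.001, 2.769]
ft_force: [0.3, 0.1, 0.9]
grip_width: 0.0849
grip_force: 0.0
```

Emit:
send_rows(
  series=[
    [8.5,-2.76,-2.69,0,0,0,0],
    [8.5,-2.76,-2.69,0,0,0,0],
    [8.5,0,0,0,0,0,0],
    [8.5,0,0,0,0,0,0],
    [8.5,0,0,0,0,0,0],
  ],
)

```text
t: 11.55
ee_pos: [0.6252, -0.0848, 0.1599]
orientation: [3.141, -0.0, 2.769]
ft_force: [-0.2, 0.6, 0.3]
grip_width: 0.085
grip_force: 0.0
```

Emit:
send_rows(
  series=[
    [8.5,0,0,4.0,0,0,0],
    [8.5,0,0,4.0,0,0,0],
    [8.5,0,0,3.0,0,0,0],
    [8.5,0,0,2.0,0,0,0],
    [8.5,0,0,1.0,0,0,0],
  ],
)

```text
t: 12.05
ee_pos: [0.6235, -0.0836, 0.0176]
orientation: [-3.141, -0.004, 2.771]
ft_force: [0.3, -0.4, -0.1]
grip_width: 0.085
grip_force: 0.0
```

Emit:
send_rows(
  series=[
    [7.5,0,0,0.6,0,0,0],
    [6.5,0,0,0.6,0,0,0],
    [5.5,0,0,0.6,0,0,0],
    [5.0,0,0,0.2,0,0,0],
    [4.6,0,0,0,0,0,0],
  ],
  grip_force=20,
)

```text
t: 12.55
ee_pos: [0.6256, -0.0856, -0.0002]
orientation: [3.142, 0.0, 2.769]
ft_force: [-0.4, 0.5, -0.2]
grip_width: 0.0462
grip_force: 0.0
```

Emit:
send_rows(
  series=[
    [4.4,0,0,0,0,0,0],
    [4.2,0,0,0,0,0,0],
    [4.0,0,0,0,0,0,0],
    [3.7,0,0,0,0,0,0],
    [3.3,0,0,0,0,0,0],
  ],
)

```text
t: 13.05
ee_pos: [0.6261, -0.0854, 0.0002]
orientation: [3.141, 0.001, 2.769]
ft_force: [0.1, 1.4, 2.8]
grip_width: 0.04
grip_force: 20.1
```

Emit:
send_rows(
  series=[
    [3.0,0,0,0,0,0,0],
    [3.0,0,0,0,0,0,0],
    [3.0,0,0,-0.5,0,0,0],
    [3.0,0,0,-1.5,0,0,0],
    [3.0,0,0,-2.5,0,0,0],
  ],
  grip_force=40,
)

```text
t: 13.55
ee_pos: [0.6226, -0.0854, 0.042]
orientation: [-3.139, -0.007, 2.769]
ft_force: [0.7, 0.3, -0.6]
grip_width: 0.0391
grip_force: 40.4
```

Emit:
send_rows(
  series=[
    [3.0,0,0,-2.5,0,0,0],
    [3.0,0,0,-2.5,0,0,0],
    [3.0,0,0,-2.5,0,0,0],
    [3.0,0,0,-1.0,0,0,0],
    [3.0,0,0,0,0,0,0],
  ],
)

```text
t: 14.05
ee_pos: [0.6264, -0.0858, 0.1308]
orientation: [3.141, 0.003, 2.769]
ft_force: [0.2, -1.2, -0.9]
grip_width: 0.0391
grip_force: 40.4
```

```bash
python3 - <<'E'
from h import *
from bench import ctrl
c=ctrl.capture("top")
crop(c,170,170,200,150,4,"pics/c6.png",[(.6257,.1798,.003,.041),(.6257,.1798,.022,.028),(.4346,.3358,.086,.033),(.4341,.3361,.003,.063),(.4743,.0557,.072,.027),(.4752,.0571,.003,.054)])
E
```

```text
(no output)
```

View pics/c6.png

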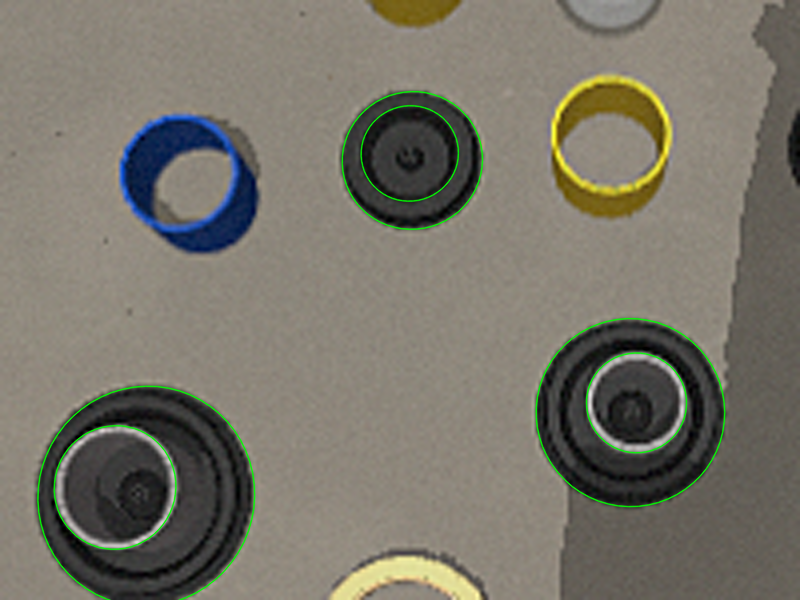

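All circles match: the large flask stands in the spare base, and base_small is where I expected. I'll carry the small flask there.

Emit:
send_rows(
  series=[
    [3.0,0.6,1.5,0,0,0,0],
    [3.0,1.2,3.1,0,0,0,0],
    [3.0,1.2,3.1,0,0,0,0],
    [3.0,1.2,3.1,0,0,0,0],
    [3.0,1.2,3.1,0,0,0,0],
  ],
)

```text
t: 14.6
ee_pos: [0.6242, 0.0658, 0.1274]
orientation: [-3.14, -0.004, 2.769]
ft_force: [0.5, 0.3, -1.4]
grip_width: 0.0389
grip_force: 40.5
```

Emit:
send_rows(
  series=[
    [3.0,1.2,3.1,0,0,0,0],
    [3.0,1.2,3.1,0,0,0,0],
    [3.0,1.2,3.1,0,0,0,0],
    [3.0,0.65,1.5,0,0,0,0],
    [3.0,0,0,0,0,0,0],
  ],
)

```text
t: 15.1
ee_pos: [0.6241, 0.1825, 0.1278]
orientation: [-3.14, -0.003, 2.773]
ft_force: [0.3, 0.2, -0.8]
grip_width: 0.039
grip_force: 40.5
```

Emit:
send_rows(
  series=[
    [3.0,0,0,2.5,0,0,0],
    [3.0,0,0,3.0,0,0,0],
    [3.0,0,0,2.5,0,0,0],
    [3.0,0,0,0.5,0,0,0],
    [3.0,0,0,0,0,0,0],
  ],
)

```text
t: 15.6
ee_pos: [0.6244, 0.1782, 0.0432]
orientation: [-3.139, -0.003, 2.767]
ft_force: [0.4, 0.0, -1.2]
grip_width: 0.0388
grip_force: 40.5
```

Emit:
send_rows(
  series=[
    [3.0,0,0,0,0,0,0],
    [3.0,0,0,0,0,0,0],
    [3.0,0,0,0,0,0,0],
  ],
)

```text
t: 15.9
ee_pos: [0.6267, 0.1799, 0.0463]
orientation: [3.14, 0.002, 2.769]
ft_force: [0.4, 0.0, -1.9]
grip_width: 0.0392
grip_force: 40.5
```

Emit:
send_rows(
  series=[
    [3.0,0,0,0.9,0,0,0],
    [3.0,0,0,0.9,0,0,0],
    [3.0,0,0,0.8,0,0,0],
    [3.0,0,0,0.7,0,0,0],
    [3.0,0,0,0.5,0,0,0],
  ],
)

```text
t: 16.4
ee_pos: [0.6249, 0.1795, 0.0051]
orientation: [-3.14, -0.001, 2.769]
ft_force: [0.3, -0.8, -1.6]
grip_width: 0.0387
grip_force: 40.5
```

Emit:
send_rows(
  series=[
    [3.0,0,0,0.2,0,0,0],
    [3.0,0,0,0.1,0,0,0],
    [3.0,0,0,0.1,0,0,0],
    [3.0,0,0,0,0,0,0],
  ],
)

```text
t: 16.8
ee_pos: [0.6259, 0.1797, 0.0029]
orientation: [3.141, 0.0, 2.769]
ft_force: [-0.8, 0.1, -1.4]
grip_width: 0.039
grip_force: 40.5
```

Emit:
send_rows(
  series=[
    [3.0,0,0,0.1,0,0,0],
    [3.0,0,0,0.1,0,0,0],
    [3.0,0,0,0,0,0,0],
    [3.0,0,0,0,0,0,0],
  ],
)

```text
t: 17.2
ee_pos: [0.6256, 0.1797, 0.0006]
orientation: [3.142, -0.0, 2.769]
ft_force: [-0.0, 0.3, -0.6]
grip_width: 0.039
grip_force: 40.5
```

Emit:
send_rows(
  series=[
    [3.0,0,0,0.1,0,0,0],
    [3.0,0,0,0,0,0,0],
    [3.0,0,0,0,0,0,0],
  ],
)

```text
t: 17.5
ee_pos: [0.6259, 0.1797, 0.0004]
orientation: [3.141, 0.001, 2.769]
ft_force: [-1.8, -0.0, 3.6]
grip_width: 0.0387
grip_force: 41.0
```

Emit:
send_rows(
  series=[
    [3.0,0,0,0.05,0,0,0],
    [3.0,0,0,0,0,0,0],
    [3.0,0,0,0,0,0,0],
  ],
)

```text
t: 17.8
ee_pos: [0.6259, 0.1797, 0.0004]
orientation: [3.141, 0.001, 2.769]
ft_force: [-2.2, -0.3, 6.7]
grip_width: 0.039
grip_force: 41.2
```

Small flask seated, with a soft contact. I'll release it and go to the medium flask.

Emit:
send_rows(
  series=[
    [4.2,0,0,0,0,0,0],
    [4.6,0,0,0,0,0,0],
    [6.0,0,0,0,0,0,0],
    [6.0,0,0,0,0,0,0],
    [6.0,0,0,0,0,0,0],
  ],
)

```text
t: 18.3
ee_pos: [0.6255, 0.1796, -0.0012]
orientation: [-3.141, -0.0, 2.769]
ft_force: [0.2, -1.0, 0.1]
grip_width: 0.0598
grip_force: 0.0
```

Emit:
send_rows(
  series=[
    [6.0,0,0,-1.0,0,0,0],
    [6.0,0,0,-3.0,0,0,0],
    [6.0,0,0,-4.0,0,0,0],
    [6.0,0,0,-4.0,0,0,0],
    [8.5,0,0,-4.0,0,0,0],
  ],
)

```text
t: 18.8
ee_pos: [0.6255, 0.1797, 0.1616]
orientation: [3.141, 0.001, 2.769]
ft_force: [0.5, -0.6, 0.2]
grip_width: 0.0726
grip_force: 0.0
```

Emit:
send_rows(
  series=[
    [8.5,1.6,-2.84,0,0,0,0],
    [8.5,1.6,-2.84,0,0,0,0],
    [8.5,1.6,-2.84,0,0,0,0],
    [8.5,1.6,-2.84,0,0,0,0],
    [8.5,1.6,-2.84,0,0,0,0],
  ],
)

```text
t: 19.3
ee_pos: [0.4985, 0.0759, 0.16]
orientation: [3.141, 0.001, 2.769]
ft_force: [-0.5, 0.1, 0.5]
grip_width: 0.0849
grip_force: 0.0
```

Emit:
send_rows(
  series=[
    [8.5,1.6,-2.84,0,0,0,0],
    [8.5,0,0,0,0,0,0],
    [8.5,0,0,0,0,0,0],
    [8.5,0,0,0,0,0,0],
    [8.5,0,0,0,0,0,0],
  ],
)

```text
t: 19.8
ee_pos: [0.4752, 0.0565, 0.1593]
orientation: [3.141, 0.001, 2.77]
ft_force: [-0.6, 0.6, -0.3]
grip_width: 0.0849
grip_force: 0.0
```

Emit:
send_rows(
  series=[
    [8.5,0.05,-0.1,4.0,0,0,0],
    [8.5,0,0,4.0,0,0,0],
    [8.5,0,0,3.0,0,0,0],
    [8.5,0,0,2.0,0,0,0],
    [8.5,0,0,1.0,0,0,0],
  ],
)

```text
t: 20.3
ee_pos: [0.4721, 0.0555, 0.0168]
orientation: [-3.14, -0.003, 2.77]
ft_force: [0.2, 0.5, 0.2]
grip_width: 0.0851
grip_force: 0.0
```

Emit:
send_rows(
  series=[
    [7.5,0,0,0.5,0,0,0],
    [7.0,0,0,0.5,0,0,0],
    [6.5,0,0,0,0,0,0],
    [6.2,0,0,0,0,0,0],
    [5.9,0,0,0,0,0,0],
  ],
  grip_force=20,
)

```text
t: 20.8
ee_pos: [0.4741, 0.0553, 0.01]
orientation: [3.141, 0.002, 2.769]
ft_force: [-0.4, -0.7, -0.9]
grip_width: 0.0589
grip_force: 0.0
```

Emit:
send_rows(
  series=[
    [5.6,0,0,0,0,0,0],
    [5.4,0,0,0,0,0,0],
    [5.1,0,0,0,0,0,0],
    [4.7,0,0,0,0,0,0],
    [4.5,0,0,0,0,0,0],
  ],
)

```text
t: 21.3
ee_pos: [0.4747, 0.0563, 0.0102]
orientation: [3.139, 0.002, 2.769]
ft_force: [0.0, 4.9, 5.7]
grip_width: 0.0539
grip_force: 20.5
```

Emit:
send_rows(
  series=[
    [4.5,0,0,0,0,0,0],
    [4.5,0,0,0,0,0,0],
    [4.5,0,0,-0.5,0,0,0],
    [4.5,0,0,-1.5,0,0,0],
    [4.5,0,0,-2.5,0,0,0],
  ],
  grip_force=45,
)

```text
t: 21.8
ee_pos: [0.47, 0.054, 0.0523]
orientation: [-3.137, -0.006, 2.768]
ft_force: [0.8, -0.1, -2.1]
grip_width: 0.0531
grip_force: 47.9
```

Emit:
send_rows(
  series=[
    [4.5,0,0,-2.5,0,0,0],
    [4.5,0,0,-2.5,0,0,0],
    [4.5,0,0,-1.0,0,0,0],
    [4.5,0,0,-0.5,0,0,0],
    [4.5,0,0,0,0,0,0],
  ],
)

```text
t: 22.3
ee_pos: [0.4729, 0.0549, 0.1186]
orientation: [-3.141, -0.001, 2.769]
ft_force: [-0.5, 0.9, -3.0]
grip_width: 0.053
grip_force: 48.1
```

Emit:
send_rows(
  series=[
    [4.5,-1.37,-0.55,0,0,0,0],
    [4.5,-2.74,-1.11,0,0,0,0],
    [4.5,-2.74,-1.11,0,0,0,0],
    [4.5,-2.74,-1.11,0,0,0,0],
    [4.5,-2.74,-1.11,0,0,0,0],
  ],
)

```text
t: 22.8
ee_pos: [0.5702, -0.0378, 0.1172]
orientation: [-3.14, -0.002, 2.769]
ft_force: [0.2, 0.1, -2.9]
grip_width: 0.0531
grip_force: 48.0
```

Emit:
send_rows(
  series=[
    [4.5,-2.74,-1.11,0,0,0,0],
    [4.5,-2.74,-1.11,0,0,0,0],
    [4.5,-1.37,-0.55,0,0,0,0],
    [4.5,0,0,0,0,0,0],
    [4.5,0,0,0,0,0,0],
  ],
)

```text
t: 23.3
ee_pos: [0.6227, -0.0874, 0.117]
orientation: [-3.141, -0.004, 2.768]
ft_force: [0.2, 1.0, -2.5]
grip_width: 0.053
grip_force: 48.0
```

Emit:
send_rows(
  series=[
    [4.5,0,0,2.5,0,0,0],
    [4.5,0,0,2.5,0,0,0],
    [4.5,0,0,2.0,0,0,0],
    [4.5,0,0,0,0,0,0],
    [4.5,0,0,0,0,0,0],
  ],
)

```text
t: 23.8
ee_pos: [0.6228, -0.0863, 0.0489]
orientation: [-3.141, -0.002, 2.77]
ft_force: [0.2, 0.5, -1.8]
grip_width: 0.0531
grip_force: 48.0
```

Emit:
send_rows(
  series=[
    [4.5,-0.12,0.04,0,0,0,0],
    [4.5,0,0,0.9,0,0,0],
    [4.5,0,0,0.9,0,0,0],
    [4.5,0,0,0.8,0,0,0],
    [4.5,0,0,0.6,0,0,0],
  ],
)

```text
t: 24.3
ee_pos: [0.6241, -0.0869, 0.0158]
orientation: [-3.141, -0.002, 2.769]
ft_force: [-0.2, 0.0, -2.9]
grip_width: 0.0528
grip_force: 48.1
```

Emit:
send_rows(
  series=[
    [4.5,0,0,0.3,0,0,0],
    [4.5,0,0,0.1,0,0,0],
    [4.5,0,0,0,0,0,0],
    [4.5,0,0,0,0,0,0],
  ],
)

```text
t: 24.7
ee_pos: [0.6253, -0.087, 0.0134]
orientation: [3.141, 0.001, 2.769]
ft_force: [0.4, 0.1, -2.2]
grip_width: 0.0527
grip_force: 48.1
```

Emit:
send_rows(
  series=[
    [4.5,0,0,0.1,0,0,0],
    [4.5,0,0,0,0,0,0],
    [4.5,0,0,0,0,0,0],
  ],
)

```text
t: 25.0
ee_pos: [0.625, -0.087, 0.0122]
orientation: [3.142, 0.0, 2.769]
ft_force: [0.3, -0.0, -3.3]
grip_width: 0.0531
grip_force: 48.1
```

Emit:
send_rows(
  series=[
    [4.5,0,0,0.1,0,0,0],
    [4.5,0,0,0,0,0,0],
    [4.5,0,0,0,0,0,0],
  ],
)

```text
t: 25.3
ee_pos: [0.6249, -0.087, 0.0111]
orientation: [-3.142, -0.0, 2.769]
ft_force: [0.7, -0.7, -2.6]
grip_width: 0.0532
grip_force: 48.1
```

Emit:
send_rows(
  series=[
    [4.5,0,0,0.1,0,0,0],
    [4.5,0,0,0,0,0,0],
    [4.5,0,0,0,0,0,0],
  ],
)

```text
t: 25.6
ee_pos: [0.6251, -0.087, 0.0104]
orientation: [3.141, 0.0, 2.769]
ft_force: [-0.6, 0.8, -0.3]
grip_width: 0.0529
grip_force: 48.2
```

Emit:
send_rows(
  series=[
    [4.5,0,0,0.1,0,0,0],
    [4.5,0,0,0,0,0,0],
    [4.5,0,0,0,0,0,0],
  ],
)

```text
t: 25.9
ee_pos: [0.6252, -0.087, 0.0104]
orientation: [3.141, 0.001, 2.769]
ft_force: [-4.0, -0.0, 5.2]
grip_width: 0.053
grip_force: 48.9
```

Medium flask seated. I'll release it and go back to the large flask.

Emit:
send_rows(
  series=[
    [5.5,0,0,0,0,0,0],
    [6.0,0,0,0,0,0,0],
    [7.5,0,0,0,0,0,0],
    [7.5,0,0,0,0,0,0],
    [7.5,0,0,0,0,0,0],
  ],
)

```text
t: 26.4
ee_pos: [0.625, -0.087, 0.009]
orientation: [-3.142, -0.0, 2.769]
ft_force: [0.5, 0.1, 0.0]
grip_width: 0.0751
grip_force: 0.0
```

Emit:
send_rows(
  series=[
    [7.5,0,0,-1.0,0,0,0],
    [7.5,0,0,-3.0,0,0,0],
    [7.5,0,0,-4.0,0,0,0],
    [7.5,0,0,-4.0,0,0,0],
    [8.5,0,0,-3.0,0,0,0],
  ],
)

```text
t: 26.9
ee_pos: [0.6259, -0.0871, 0.163]
orientation: [3.141, 0.004, 2.769]
ft_force: [0.9, -0.5, 1.3]
grip_width: 0.0847
grip_force: 0.0
```

Emit:
send_rows(
  series=[
    [8.5,2.76,2.7,0,0,0,0],
    [8.5,2.76,2.7,0,0,0,0],
    [8.5,2.76,2.7,0,0,0,0],
    [8.5,2.76,2.7,0,0,0,0],
    [8.5,2.76,2.7,0,0,0,0],
  ],
)

```text
t: 27.4
ee_pos: [0.545, 0.0902, 0.1601]
orientation: [3.141, 0.001, 2.768]
ft_force: [0.8, -0.4, 0.9]
grip_width: 0.0854
grip_force: 0.0
```

Emit:
send_rows(
  series=[
    [8.5,2.76,2.7,0,0,0,0],
    [8.5,2.76,2.7,0,0,0,0],
    [8.5,2.76,2.7,0,0,0,0],
    [8.5,2.76,2.7,0,0,0,0],
    [8.5,2.76,2.7,0,0,0,0],
  ],
)

```text
t: 27.9
ee_pos: [0.4656, 0.2664, 0.1602]
orientation: [3.14, 0.001, 2.769]
ft_force: [0.3, 0.6, 0.4]
grip_width: 0.085
grip_force: 0.0
```

Emit:
send_rows(
  series=[
    [8.5,2.76,2.7,0,0,0,0],
    [8.5,2.76,2.7,0,0,0,0],
    [8.5,0,0,0,0,0,0],
    [8.5,0,0,0,0,0,0],
    [8.5,0,0,0,0,0,0],
  ],
)

```text
t: 28.4
ee_pos: [0.4348, 0.3348, 0.1595]
orientation: [3.142, 0.0, 2.768]
ft_force: [0.2, -0.6, -0.1]
grip_width: 0.0853
grip_force: 0.0
```

Emit:
send_rows(
  series=[
    [8.5,0.03,0.07,3.5,0,0,0],
    [8.5,0,0,3.5,0,0,0],
    [8.5,0,0,3.0,0,0,0],
    [8.5,0,0,2.5,0,0,0],
    [8.5,0,0,1.4,0,0,0],
  ],
)

```text
t: 28.9
ee_pos: [0.434, 0.3336, 0.0179]
orientation: [-3.138, -0.002, 2.766]
ft_force: [0.0, -0.3, -0.1]
grip_width: 0.0851
grip_force: 0.0
```

Emit:
send_rows(
  series=[
    [8.5,0,0,0,0,0,0],
    [7.5,0,0,0,0,0,0],
    [7.1,0,0,0,0,0,0],
    [6.8,0,0,0,0,0,0],
    [6.5,0,0,0,0,0,0],
  ],
  grip_force=20,
)

```text
t: 29.4
ee_pos: [0.4354, 0.3364, 0.0216]
orientation: [3.14, 0.002, 2.769]
ft_force: [-0.3, -2.3, 4.7]
grip_width: 0.0656
grip_force: 22.4
```

Emit:
send_rows(
  series=[
    [6.2,0,0,0,0,0,0],
    [5.5,0,0,0,0,0,0],
    [5.5,0,0,0,0,0,0],
  ],
)

```text
t: 29.7
ee_pos: [0.4354, 0.3364, 0.0215]
orientation: [3.14, 0.002, 2.769]
ft_force: [-0.8, -2.4, 6.7]
grip_width: 0.0656
grip_force: 22.5
```

Emit:
send_rows(
  series=[
    [5.5,0,0,0,0,0,0],
    [5.5,0,0,0,0,0,0],
    [5.5,0,0,-0.5,0,0,0],
    [5.5,0,0,-1.5,0,0,0],
    [5.5,0,0,-2.5,0,0,0],
  ],
  grip_force=50,
)

```text
t: 30.2
ee_pos: [0.4323, 0.3349, 0.0633]
orientation: [-3.137, -0.003, 2.769]
ft_force: [-0.1, -0.7, -2.2]
grip_width: 0.0648
grip_force: 56.1
```

Emit:
send_rows(
  series=[
    [5.5,0,0,-2.5,0,0,0],
    [5.5,0,0,-2.5,0,0,0],
    [5.5,0,0,-1.0,0,0,0],
    [5.5,0,0,-0.5,0,0,0],
    [5.5,0,0,0,0,0,0],
  ],
)

```text
t: 30.7
ee_pos: [0.4342, 0.3361, 0.1298]
orientation: [-3.141, -0.0, 2.769]
ft_force: [0.3, 0.3, -2.5]
grip_width: 0.0649
grip_force: 56.3
```

Emit:
send_rows(
  series=[
    [5.5,-0.87,-1.53,0,0,0,0],
    [5.5,-1.74,-3.06,0,0,0,0],
    [5.5,-1.74,-3.06,0,0,0,0],
    [5.5,-1.74,-3.06,0,0,0,0],
    [5.5,-1.74,-3.06,0,0,0,0],
  ],
)

```text
t: 31.2
ee_pos: [0.456, 0.1768, 0.1285]
orientation: [-3.139, -0.002, 2.769]
ft_force: [1.0, 0.3, -3.0]
grip_width: 0.0646
grip_force: 56.4
```

Emit:
send_rows(
  series=[
    [5.5,-1.74,-3.06,0,0,0,0],
    [5.5,-1.74,-3.06,0,0,0,0],
    [5.5,-1.74,-3.06,0,0,0,0],
    [5.5,-0.87,-1.53,0,0,0,0],
    [5.5,0,0,0,0,0,0],
  ],
)

```text
t: 31.7
ee_pos: [0.4737, 0.0543, 0.1287]
orientation: [-3.139, -0.002, 2.764]
ft_force: [-0.0, 0.6, -2.3]
grip_width: 0.0648
grip_force: 56.4
```

Emit:
send_rows(
  series=[
    [5.5,0,0,2.5,0,0,0],
    [5.5,0,0,2.5,0,0,0],
    [5.5,0,0,2.0,0,0,0],
    [5.5,0,0,0,0,0,0],
    [5.5,0,0,0,0,0,0],
  ],
)

```text
t: 32.2
ee_pos: [0.474, 0.0577, 0.0596]
orientation: [-3.141, -0.002, 2.769]
ft_force: [0.1, 0.8, -2.5]
grip_width: 0.0647
grip_force: 56.5
```

Emit:
send_rows(
  series=[
    [5.5,0,0,0,0,0,0],
    [5.5,0,0,0,0,0,0],
  ],
)

```text
t: 32.4
ee_pos: [0.476, 0.0577, 0.0613]
orientation: [3.14, 0.002, 2.769]
ft_force: [1.0, 0.6, -2.3]
grip_width: 0.0644
grip_force: 56.6
```

Emit:
send_rows(
  series=[
    [5.5,0.02,-0.05,0.9,0,0,0],
    [5.5,0,0,0.9,0,0,0],
    [5.5,0,0,0.8,0,0,0],
    [5.5,0,0,0.6,0,0,0],
    [5.5,0,0,0.3,0,0,0],
  ],
)

```text
t: 32.9
ee_pos: [0.4738, 0.057, 0.024]
orientation: [-3.141, -0.002, 2.769]
ft_force: [0.6, 0.4, -2.7]
grip_width: 0.0648
grip_force: 56.7
```

Emit:
send_rows(
  series=[
    [5.5,0,0,0.1,0,0,0],
    [5.5,0,0,0.1,0,0,0],
    [5.5,0,0,0,0,0,0],
    [5.5,0,0,0,0,0,0],
  ],
)

```text
t: 33.3
ee_pos: [0.4749, 0.0571, 0.0234]
orientation: [3.141, 0.001, 2.769]
ft_force: [-0.1, -0.6, -2.3]
grip_width: 0.065
grip_force: 56.7
```

Emit:
send_rows(
  series=[
    [5.5,0,0,0.1,0,0,0],
    [5.5,0,0,0,0,0,0],
    [5.5,0,0,0,0,0,0],
  ],
)

```text
t: 33.6
ee_pos: [0.4746, 0.0571, 0.0222]
orientation: [3.142, 0.0, 2.769]
ft_force: [0.4, -1.0, -3.0]
grip_width: 0.0652
grip_force: 56.7
```

Emit:
send_rows(
  series=[
    [5.5,0,0,0.1,0,0,0],
    [5.5,0,0,0,0,0,0],
    [5.5,0,0,0,0,0,0],
  ],
)

```text
t: 33.9
ee_pos: [0.4748, 0.057, 0.0218]
orientation: [3.141, 0.001, 2.769]
ft_force: [-2.5, -0.9, 5.5]
grip_width: 0.0648
grip_force: 57.5
```

Emit:
send_rows(
  series=[
    [5.5,0,0,0.1,0,0,0],
    [5.5,0,0,0,0,0,0],
    [5.5,0,0,0,0,0,0],
  ],
)

```text
t: 34.2
ee_pos: [0.4749, 0.057, 0.0218]
orientation: [3.141, 0.001, 2.769]
ft_force: [-5.2, -1.9, 14.1]
grip_width: 0.0648
grip_force: 58.4
```

Emit:
send_rows(
  series=[
    [5.5,0,0,-0.1,0,0,0],
    [6.6,0,0,0,0,0,0],
    [7.2,0,0,0,0,0,0],
    [8.5,0,0,0,0,0,0],
    [8.5,0,0,0,0,0,0],
  ],
)

```text
t: 34.7
ee_pos: [0.4747, 0.0571, 0.021]
orientation: [3.141, 0.0, 2.769]
ft_force: [-0.5, 0.0, -0.2]
grip_width: 0.0849
grip_force: 0.0
```

Emit:
send_rows(
  series=[
    [8.5,0,0,-1.0,0,0,0],
    [8.5,0,0,-3.0,0,0,0],
    [8.5,0,0,-4.0,0,0,0],
    [8.5,0,0,-4.0,0,0,0],
    [8.5,0,0,-3.0,0,0,0],
  ],
)

```text
t: 35.2
ee_pos: [0.4754, 0.0572, 0.1745]
orientation: [3.14, 0.003, 2.769]
ft_force: [0.6, -0.0, -0.2]
grip_width: 0.0849
grip_force: 0.0
```

Emit:
send_rows(
  series=[
    [8.5,2.5,3.2,0,0,0,0],
    [8.5,2.5,3.2,0,0,0,0],
    [8.5,2.5,3.2,0,0,0,0],
    [8.5,2.5,3.2,0,0,0,0],
    [8.5,2.5,3.2,0,0,0,0],
  ],
)

```text
t: 35.7
ee_pos: [0.416, 0.2531, 0.1721]
orientation: [3.141, 0.001, 2.769]
ft_force: [0.6, -0.6, -0.6]
grip_width: 0.0849
grip_force: 0.0
```

Emit:
send_rows(
  series=[
    [8.5,2.5,3.2,0,0,0,0],
    [8.5,2.5,3.2,0,0,0,0],
    [8.5,2.5,3.2,0,0,0,0],
    [8.5,2.5,3.2,0,0,0,0],
    [8.5,0,0,0,0,0,0],
  ],
)

```text
t: 36.2
ee_pos: [0.3683, 0.4117, 0.1714]
orientation: [3.139, -0.001, 2.775]
ft_force: [0.2, -0.4, -0.8]
grip_width: 0.085
grip_force: 0.0
```

```bash
python3 - <<'E'
from h import *
from bench import ctrl
c=ctrl.capture("top");s=ctrl.capture("scene")
k=[(.6257,.1797,.060,.020),(.4749,.057,.086,.033),(.625,-.087,.072,.027)]
crop(c,180,130,260,220,3,"pics/a.png",k)
cv2.imwrite("pics/c7.png",cv2.imread("pics/a.png"));crop(s,160,140,290,200,2.7,"pics/s7.png",k)
E
```

```text
(no output)
```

View pics/c7.png

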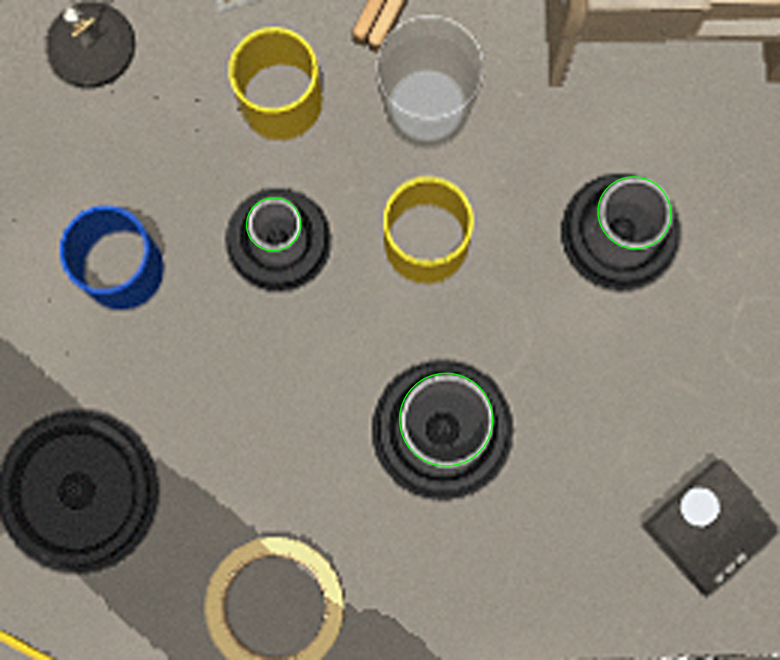

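View pics/s7.png

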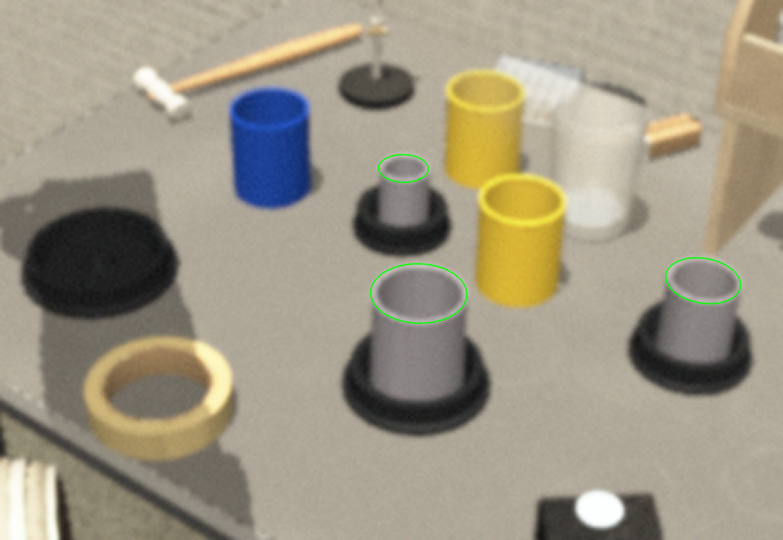

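Both views show all three rims on the seated-height circles: small at (404,168), large at (419,294) and medium at (703,281) in the scene crop. The bystanders have not moved, so I'm handing in.

```bash
python3 -c "
from bench import ctrl
print(ctrl.finish_job())"
```

```text
the job is handed in; nothing more can be done
None
```

All three flasks now stand upright and fully down in the bases that fit them; both cameras confirmed it, the glass, tape and scale were left alone, and the job was handed in at about 36 s.

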